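Load a die plate into the jeweller's hand press

TASK

A wooden bench pin is lying on the infeed of the hand press: first lay it flat on the cork mat. Then take only the top die plate from the stack and slide it lengthwise under the blue platen, between the guide rails, until it is fully home against the back stop. Leave the other two plates where they are on their board and do not disturb the jar, the tin or the hammer.

Things in the scene. Friction and masses are not known exactly. Their poses are not given: they have to be found in the camera images.
- press: Fixed blue and steel hand press. Origin: on the bench under the centre of its mouth (front edge of the platen); z up, +x = feed direction into the press. All mm below in this frame. Steel bed: top at z=20, from x=-170 (open infeed) to 130, 130 wide (200 wide where x>0). Blue platen (the overhang): x=0 to 110, 130 wide, z=38 to 68. Back stop: face at x=90.
- press_mouth (a point): Centre of the slot's mouth on the bed's top: x=0, y=0, z=20 mm of the press, same axes. The slot is 66 mm wide and 18 mm high. Guide rails (inner faces y=+-33 mm of the press, top z=38) run from x=-30 to the stop; in front of them flared lead-ins, just as high, form a 64 mm wide neck at x=-28 and widen to 95 mm at x=-65.
- press_home (a point): Where the plate's origin lies when fully home (x=30, y=0, z=20 mm of the press, same axes): 90 mm of the plate are then under the platen and 30 mm stick out of the mouth.
- press_top (a point): Centre of the press's crosshead top (x=70, y=0, z=240 mm of the press). The crosshead is 60 x 210 x 35 mm (x, y, z); below it, down to the platen, a jack and ram on the same axis (radius 28 and 20 mm) and two columns (radius 12) at x=70, y=+-83 mm; nuts reach z=268, and a thin pump handle leans out behind.
- plate_top: Top die plate of the stack, the one to load: flat aluminium plate 120 x 60 x 12 mm (x, y, z) with a rectangular window 56 x 30 mm through its middle, 180 g. Origin: centre of its underside; x along its length. Both ends and both faces are alike.
- plate_middle: Same plate, second in the stack, under the top one by 12 mm and a little askew to it; to be left.
- plate_bottom: Same plate, lowest in the stack, lying on the board; to be left.
- board: Fixed dark wooden board 150 x 90 x 12 mm under the stack. Origin: centre of its underside.
- bench_pin: Light wooden bench pin, flat, 111 x 45 x 18 mm, 70 g. Origin: on its underside at mid-length; x along its length: solid block 45 mm wide from x=-55 to 15, then two prongs (13 mm wide, a V-shaped gap between them) to x=56. Balance point about x=-5 mm. Starts flat on the press's infeed, in front of the guides, turned any way.
- mat: Fixed cork mat 160 x 120 x 4 mm on the bench. Origin: centre of its underside; x along its length.
- jar: Bystander: closed glass jar, radius 30, 110 mm high, standing on the bench. Origin: centre of its underside.
- tin: Bystander: round dark steel tin, radius 57, 62 mm high. Origin: centre of its underside.
- hammer: Bystander: hammer of about 250 mm lying on the bench beyond the stack and mat, x along it from handle to head.
Things that resemble listed ones, but are neither listed nor needed, are in the scene too. What is shaped like the plate_top but red is not meant.

How it is judged:
By the outcome, as a careful person would: the job done as asked, in the order asked, and still so for the second after the job is handed in, with the robot touching nothing.
It also fails if it takes over 64 s, if anything falls off the work surface, if the arm or the gripper's body presses on something with over 40 N, if the wrist force passes 120 N, or if a joint passes its speed limit or range.

ROBOT

A 6-joint arm with a two-finger parallel gripper is mounted at the origin on the work surface. World frame = base frame: x ahead of the robot, y to its left, z up, the work surface at z = 0. Lengths are in m, angles in rad, forces in N, time in s.
With the tool pointing down it reaches from about 0.3 to 0.85 m from the base axis. Payload 5.4 kg.
Tool frame: the origin (TCP) lies at the very end of the fingers, on their centre line; the grasp point (between the pads) lies robot.grip_point_offset behind it (robot.grip_point_offset is the distance from the TCP to the grasp point, in m); z points along the fingers, y is the line along which they close (so a half turn about z gives the same grasp; the last joint's range is limited). The gripper opens to 85 mm and grips with 20 to 120 N. Pads are 22 mm wide; open, the fingers measure 114 mm over their backs; the gripper's body (76 mm by 85 mm) begins 54 mm behind the grasp point. The pads swing forward as they close: fully open they stand 13 mm farther back than shut.
Start: joints at [1.103, 0.158, 1.597, -0, 1.386, -0.21], TCP at [0.147, 0.556, 0.231] pointing down, gripper open.
Joint ranges: [-2.91, 2.91], [-0.94, 2.29], [0.18, 2.7], [-1.29, 4.43], [0.17, 2.64], [-3, 3]. Speed limits (rad/s): [2.57, 2.57, 3.14, 3.14, 3.14, 3.14].

INTERFACE

Orientations are given as a unit quaternion [x, y, z, w].
In Python, from bench import sensors, capture, camera_info, robot gives the robot as it stands. The module is installed in compiled form; this text tells all that it offers.
- The arm moves only by the tool move_arm, never from a script. Its arguments are lists of equal length, an entry for each row: "twist": the turn, a rotation vector about the tool's x, y, z in degrees, a list of three; "offset": the shift along the tool's x, y, z in cm, a list of three; "jaw": the finger opening in cm, from 0 to 8.54. A call has 1 to 12 rows; each row is the pose to reach, as a shift and turn from the pose commanded when the call began, along the tool's axes at that moment; what a row does not reach only later rows make up. A row lasts 1/8 s, in which the tool goes at most 62.5 mm and 10.7 degrees, less where a joint would pass 70% of its speed; a pose out of reach is approached as far as the arm can. A call with a gripper value outside its range is refused whole. The fingers move at their own pace and stop on an object; the grip force is fixed at half the most. Time passes only in rows, so rows that repeat a pose let the fingers close. It gives the time, the measured TCP pose, the force, the opening and the grip force at its end, in the units of the state.
- sensors.read_state(): the state, without advancing time (a new reading comes with each control period).
- capture(name): name is "scene" or "side" or "wrist"; returns the picture (480x640x3 uint8, red, green, blue); there is no depth.
- camera_info(name): a dict with "K" (3x3 intrinsics, pixels), "position" and "attitude" of the camera in the world; the wrist camera has in their place "hand_eye" (4x4, takes a point from camera to tool coordinates, whose origin is the TCP and whose axes are the flange's). Camera axes: x right, y down, z forward; pixel columns grow to the right and rows downward; lengths in m; the calibration is good to about 2 mm. A picture is of the moment at which its call begins: read the wrist's pose just before it. camera_info takes no time and is no camera call.
- robot.finish_job(): hands the job in; it is judged then, once.
The state is a dict: "time_s": time; "joint_positions": joint angles; "joint_vel": joint speeds; "joint_torque": joint torques, N m; "tool_pos": TCP position; "tcp_rot": TCP orientation; "ft_force": force on the tool from outside, world axes, zero at the start; "wrist_torque": the same for the moment, N m; "opening": finger opening in m; "grasp_force": force on a finger pad.
Only numpy, scipy, OpenCV 4.12 (cv2) and the standard library are available. Lean on these libraries where they do the work, as an engineer would, in place of code of your own. Each camera call takes 0.05 s, during which the arm holds its last target. There are 200 camera calls.

## Working session

There is one attempt and no reset: what is moved stays moved. The work goes in short steps, Python scripts to look and compute and a tool call to move; the robot and the scene stay as the last step left them, time stands still between calls to the robot, and variables do not carry over. Pictures are saved under pics/ and viewed, at most 10 in all, crops included, and the job is handed in when it is done.

Besides the shell and the picture viewer there is one more tool, called after "Request:" as name(argument=value, ...), one argument or row to a line, values as JSON. move_arm: Moves the arm, as the interface text tells. Its arguments: {"type":"object","properties":{"twist":{"type":"array"},"offset":{"type":"array"},"jaw":{"type":"array"}},"required":["twist","offset","jaw"]}

```bash
mkdir -p pics; ls; python3 - <<'E'
from bench import sensors,capture,camera_info,robot
import cv2,numpy as np
np.set_printoptions(precision=4,suppress=True)
for n in("scene","side","wrist"):
    im=capture(n);cv2.imwrite(f"pics/{n}0.png",im[:,:,::-1]);print(n,camera_info(n))
print(sensors.read_state(),robot.grip_point_offset)
E
```

```text
pics
scene {'K': array([[586.7632,   0.    , 312.6689],
       [  0.    , 586.7632, 226.4683],
       [  0.    ,   0.    ,   1.    ]]), 'position': array([ 1.2443, -0.0433,  1.1678]), 'attitude': array([ 0.6368,  0.7182, -0.2132, -0.1825])}
side {'K': array([[460.0118,   0.    , 319.5771],
       [  0.    , 460.0118, 240.1964],
       [  0.    ,   0.    ,   1.    ]]), 'position': array([0.4805, 0.4978, 0.913 ]), 'attitude': array([-0.1112,  0.9321, -0.343 ,  0.034 ])}
wrist {'K': array([[405.409 ,   0.    , 323.4422],
       [  0.    , 405.409 , 238.0246],
       [  0.    ,   0.    ,   1.    ]]), 'hand_eye': array([[-0.0011, -0.9512, -0.3086,  0.0801],
       [ 1.    , -0.0008, -0.001 ,  0.0012],
       [ 0.0007, -0.3086,  0.9512, -0.1424],
       [ 0.    ,  0.    ,  0.    ,  1.    ]])}
{'time_s': 0.15, 'joint_positions': array([ 1.1029,  0.1589,  1.598 , -0.    ,  1.3862, -0.2101]), 'joint_vel': array([ 0.0001, -0.0035, -0.003 , -0.0008, -0.0015,  0.0022]), 'joint_torque': array([  0.0005, -39.6374, -33.1787,  -0.0002,   0.0054,  -0.    ]), 'tool_pos': array([0.1464, 0.5556, 0.2305]), 'tcp_rot': array([ 0.1285,  0.9917, -0.0007, -0.0002]), 'ft_force': array([-0.0785,  0.526 ,  0.0604]), 'wrist_torque': array([ 0.0008, -0.0227,  0.0357]), 'grasp_force': 0.0, 'opening': 0.0852674974224418} 0.0187
```

View pics/scene0.png

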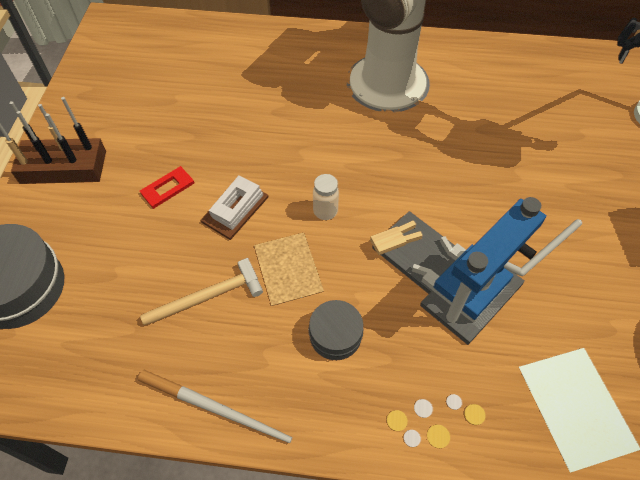

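View pics/side0.png

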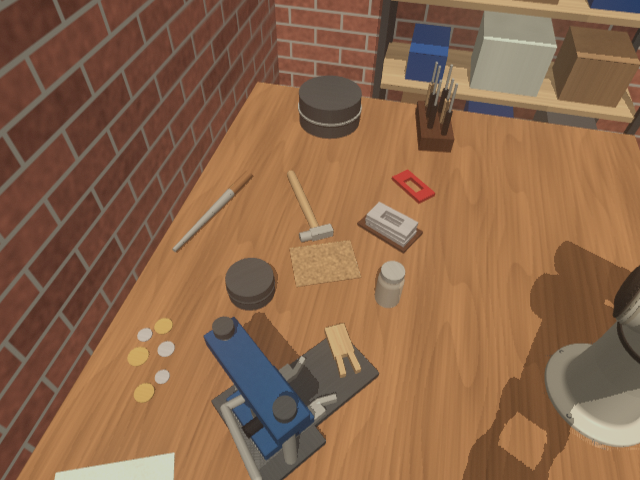

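Scene view: the robot is at the top (388,85), with the press at (475,265) and its infeed running to the upper left. The pin lies on the infeed at (397,237). The grey stack on its board is at (235,205), the red decoy plate at (167,187), the mat at (288,268), the jar at (326,197), the tin at (336,330) and the hammer head at (250,278). The side view agrees: stack (390,222), pin (342,348), mat (325,262), press mouth about (300,400).

Plate candidates are the grey stack at (235,205) and the red plate at (167,187). The grey stack on the dark board fits, and I'll confirm it in the crop.

```bash
cat > h.py <<'E'
import numpy as np,cv2
from scipy.spatial.transform import Rotation as R
from bench import sensors,capture,camera_info,robot
np.set_printoptions(precision=4,suppress=True)
def cam(n,st=None):
    c=camera_info(n)
    if n!="wrist": return c["K"],R.from_quat(c["attitude"]).as_matrix(),np.array(c["position"])
    st=st or sensors.read_state(); T=np.eye(4);T[:3,:3]=R.from_quat(st["tcp_rot"]).as_matrix();T[:3,3]=st["tool_pos"]
    M=T@c["hand_eye"]; return c["K"],M[:3,:3],M[:3,3]
def ray(C,uv,z):
    K,Rm,p=C; uv=np.atleast_2d(uv).astype(float)
    d=(Rm@np.linalg.inv(K)@np.c_[uv,np.ones(len(uv))].T).T
    return p+d*((z-p[2])/d[:,2])[:,None]
def proj(C,P):
    K,Rm,p=C; q=(K@Rm.T@(np.atleast_2d(P)-p).T).T; return q[:,:2]/q[:,2:]
def tri(C1,uv1,C2,uv2):
    A=[];b=[]
    for (K,Rm,p),uv in((C1,uv1),(C2,uv2)):
        d=Rm@np.linalg.inv(K)@np.array([*uv,1.]);d/=np.linalg.norm(d);M=np.eye(3)-np.outer(d,d);A.append(M);b.append(M@p)
    x=np.linalg.lstsq(np.vstack(A),np.hstack(b),rcond=None)[0]; return x
def rect(m):
    cs=max(cv2.findContours(m,cv2.RETR_EXTERNAL,cv2.CHAIN_APPROX_NONE)[0],key=cv2.contourArea); return cs[:,0]
E
python3 - <<'E'
from h import *
s=cv2.imread("pics/scene0.png");d=cv2.imread("pics/side0.png")
def crop(im,x,y,w,h):
    return cv2.resize(im[y:y+h,x:x+w],(400,300),interpolation=cv2.INTER_CUBIC)
a=np.vstack([np.hstack([crop(s,195,165,80,60+0) if 0 else crop(s,190,165,100,75),crop(s,365,195,160,120)]),np.hstack([crop(d,340,190,100,75),crop(d,220,310,180,135)])])
cv2.imwrite("pics/crops.png",a)
C=cam("scene");D=cam("side")
for n,c in(("scene",C),("side",D)): print(n,proj(c,[[0,0,0],[.4,0,0],[.4,.3,0],[.147,.556,0]]))
for n,u,v,z in(("pin",(397,237),(342,348),.038),("stack",(235,203),(392,220),.048),("mat",(288,268),(325,262),.004),("jar",(326,183),(392,268),.11),("tin",(336,322),(251,273),.062)):
    print(n,ray(C,u,z),ray(D,v,z))
E
```

```text
scene [[386.2265  80.8941]
 [377.1223 196.4126]
 [502.1142 208.2013]
 [597.3457 137.8096]]
side [[597.712  391.6689]
 [403.03   349.3256]
 [383.266  500.9752]
 [544.2293 762.0127]]
pin [[0.5346 0.0502 0.038 ]] [[0.5275 0.0479 0.038 ]]
stack [[ 0.4918 -0.3288  0.048 ]] [[ 0.474  -0.3301  0.048 ]]
mat [[ 0.6239 -0.1868  0.004 ]] [[ 0.6174 -0.1894  0.004 ]]
jar [[ 0.4559 -0.1203  0.11  ]] [[ 0.4557 -0.1283  0.11  ]]
tin [[ 0.7663 -0.065   0.062 ]] [[ 0.7656 -0.0741  0.062 ]]
```

View pics/crops.png

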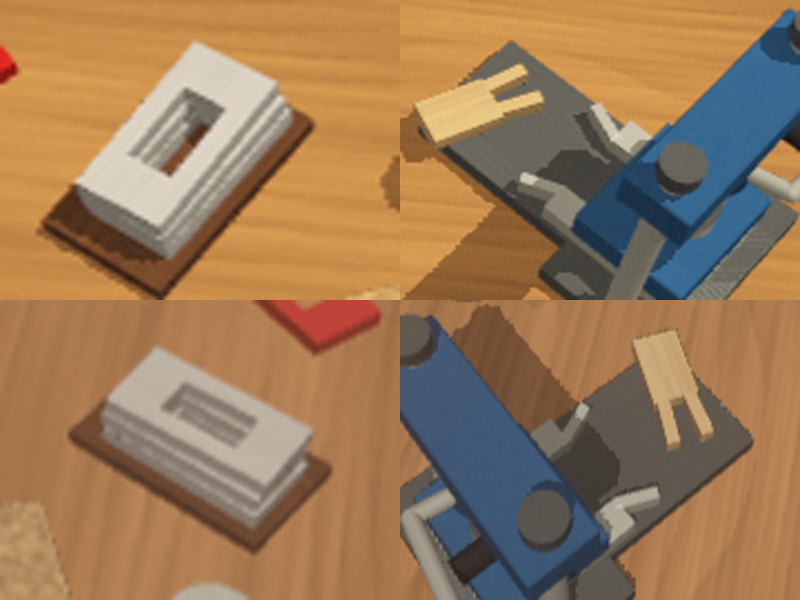

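The crop confirms three stacked grey plates with windows on the dark board. The pin's block end overhangs the infeed corner, with its prongs pointing inwards. I'll compute coarse poses and the first move.

```bash
python3 - <<'E'
from h import *
C=cam("scene");D=cam("side")
S=lambda X,Y:(365+(X-400)/2.5,195+Y/2.5); s=lambda X,Y:(220+(X-400)/2.222,310+(Y-300)/2.222)
p=[ray(C,[S(413,107),S(430,138),S(524,68),S(543,97)],.038),ray(D,[s(676,331),s(634,340),s(712,437),s(675,447)],.038)]
for q in p: print("pin\n",q[:,:2],np.linalg.norm(q[0]-q[1]),np.linalg.norm(q[0]-q[2]))
print("bed corner",ray(C,S(510,42),.02),ray(D,s(752,437),.02))
print("stack", ray(C,(190+178/4,165+131/4),.048),ray(D,(340+210/4,190+(415-300)/4),.048))
# crosshead ends (nuts ~z .268), mat mask
for n,c in(("scene",C),("side",D)):
    im=cv2.imread(f"pics/{n}0.png");h=cv2.cvtColor(im,cv2.COLOR_BGR2HSV)
    m=cv2.inRange(h,(100,120,50),(125,255,255));k=rect(m);r=cv2.minAreaRect(k);print(n,"blue",r)
print("nuts",tri(C,(531,206),D,(285,404)),tri(C,(478,260),D,(224,326)))
mc=ray(C,[(255,246),(304,234),(323,290),(272,305)],.004);print("mat",mc[:,:2],mc.mean(0),np.linalg.norm(mc[1]-mc[0]),np.linalg.norm(mc[2]-mc[1]))
md=ray(D,[(290,244),(352,242),(360,278),(296,284)],.004);print(md[:,:2],md.mean(0))
E
```

```text
pin
 [[ 0.5437 -0.0096]
 [ 0.5743  0.0077]
 [ 0.49    0.0884]
 [ 0.5194  0.1064]] 0.035088957688393194 0.11177217480106152
pin
 [[ 0.5342 -0.009 ]
 [ 0.5717  0.0103]
 [ 0.4811  0.0901]
 [ 0.5118  0.1074]] 0.042215772118271565 0.112481861134049
bed corner [[0.4502 0.0766 0.02  ]] [[0.4452 0.073  0.02  ]]
stack [[ 0.4772 -0.3329  0.048 ]] [[ 0.4733 -0.3348  0.048 ]]
scene blue ((495.16796875, 255.86227416992188), (54.610836029052734, 127.71195983886719), 42.51044845581055)
side blue ((275.2100524902344, 403.22308349609375), (59.75165557861328, 41.15547561645508), 52.4314079284668)
nuts [0.5785 0.2725 0.2662] [0.7066 0.1733 0.2649]
mat [[ 0.5758 -0.2708]
 [ 0.5303 -0.1627]
 [ 0.6693 -0.1022]
 [ 0.7182 -0.208 ]] [ 0.6234 -0.1859  0.004 ] 0.11726918567232736 0.15159745515494513
[[ 0.7178 -0.2246]
 [ 0.5641 -0.2698]
 [ 0.524  -0.1621]
 [ 0.67   -0.1079]] [ 0.619  -0.1911  0.004 ]
```

```bash
cat >> h.py <<'E'
def Rh(h,tilt=0):  # tool down, tool x heading h deg; tilt about tool y
    c,s=np.cos(np.radians(h)),np.sin(np.radians(h)); M=np.array([[c,s,0],[s,-c,0],[0,0,-1.]])
    return M@R.from_euler('y',tilt,degrees=True).as_matrix()
def go(*tg):
    st=sensors.read_state();R0=R.from_quat(st["tcp_rot"]).as_matrix()
    x=R0[:,0];print("t",st["time_s"],"at",st["tool_pos"],"heading",np.degrees(np.arctan2(x[1],x[0])),"zax",R0[:,2],"F",st["ft_force"],"op",st["opening"])
    for P,M in tg: print("offset cm",100*R0.T@(np.array(P)-st["tool_pos"]),"twist",np.degrees(R.from_matrix(R0.T@M).as_rotvec()))
E
python3 - <<'E'
from h import *
go(([.36,.16,.25],Rh(118.6)),([.531,.043,.22],Rh(118.6)))
E
```

```text
t 0.15 at [0.1464 0.5556 0.2305] heading 165.2314603179267 zax [-0.0007 -0.0013 -1.    ] F [-0.0785  0.526   0.0604] op 0.0852674974224418
offset cm [-30.7383 -32.8082  -1.9104] twist [-0.0848  0.0171 46.6315]
offset cm [-50.2568 -39.7583   1.0937] twist [-0.0848  0.0171 46.6315]
```

Request:
move_arm(
  twist=[
    [0,0,10],
    [0,0,20],
    [0,0,30],
    [0,0,40],
    [0,0,46.6],
    [0,0,46.6],
    [0,0,46.6],
    [0,0,46.6],
    [0,0,46.6],
    [0,0,46.6],
    [0,0,46.6],
    [0,0,46.6],
  ],
  offset=[
    [-4,-4.3,-2],
    [-8.2,-8.7,-2],
    [-12.3,-13.1,-2],
    [-16.4,-17.5,-2],
    [-20.5,-21.9,-2],
    [-24.6,-26.3,-2],
    [-30.7,-32.8,-2],
    [-36,-35,-1],
    [-41,-37,0],
    [-46,-39,1],
    [-50.3,-39.8,1.1],
    [-50.3,-39.8,1.1],
  ],
  jaw=[8.5,8.5,8.5,8.5,7.5,7,6.5,6.5,6.5,6.5,6.5,6.5],
)

```text
time_s: 1.65
tool_pos: [0.5328, 0.0411, 0.2188]
tcp_rot: [0.512, 0.859, -0.001, -0.001]
ft_force: [-0.2, -0.9, -0.3]
opening: 0.0648
grasp_force: 0.0
```

```bash
python3 - <<'E'
from h import *
go();st=sensors.read_state();im=capture("wrist");cv2.imwrite("pics/w1.png",im[:,:,::-1]);C=cam("wrist",st)
np.save("c1.npy",np.array(C,dtype=object),allow_pickle=True);print(st["joint_positions"])
E
```

```text
t 1.65 at [0.5328 0.0411 0.2188] heading 118.46639710297177 zax [-0.0022  0.0001 -1.    ] F [-0.2457 -0.9155 -0.2874] op 0.06482844987075624Traceback (most recent call last):
  File "<stdin>", line 3, in <module>
ValueError: could not broadcast input array from shape (3,3) into shape (3,)
```

View pics/w1.png

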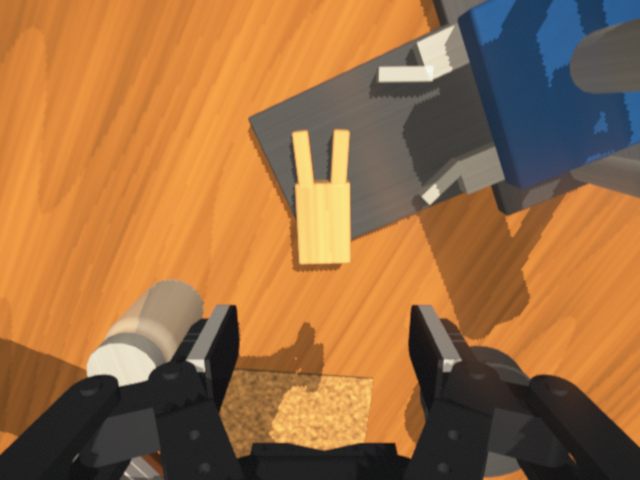

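Wrist view: the pin's prong tips are at (294,131) and (349,129), its block end at (300,264) and (350,262). The bed corner is at (249,117), the lead-in tips at (380,74) and (426,197), and the platen front edge runs from (462,15) to (512,187).

```bash
python3 - <<'E'
from h import *
C=cam("wrist")
q=ray(C,[(298,264),(350,262),(349,129),(293,131)],.038);print(q[:,:2],q.mean(0),[np.linalg.norm(q[i]-q[(i+1)%4]) for i in range(4)])
d=(q[2]+q[3]-q[0]-q[1])[:2];h=np.degrees(np.arctan2(d[1],d[0]));u=d/np.linalg.norm(d);g=q.mean(0)[:2]-.0055*u
print("pin head",h,"grasp",g)
# press: bed edges at z=.02 (dark mask), platen front edge z=.068
b=ray(C,[(249,117),(420,45),(290,207),(362,239),(450,205)],.02);print("bed",b[:,:2]);e=b[1]-b[0];print("upper edge head",np.degrees(np.arctan2(e[1],e[0])));e=b[4]-b[3];print(np.degrees(np.arctan2(e[1],e[0])))
p=ray(C,[(462,15),(512,187)],.068);e=p[0]-p[1];print("platen",p[:,:2],np.degrees(np.arctan2(e[1],e[0]))-90,p.mean(0))
go(([*g,.10],Rh(h)),([*g,.021],Rh(h)))
E
```

```text
[[ 0.5347 -0.0103]
 [ 0.5729  0.0126]
 [ 0.5178  0.1079]
 [ 0.4805  0.086 ]] [0.5265 0.0491 0.038 ] [np.float64(0.04457563070788581), np.float64(0.11006854069094169), np.float64(0.04330518702086884), np.float64(0.11042922371806228)]
pin head 119.71402338776838 grasp [0.5292 0.0443]
bed [[0.4435 0.0772]
 [0.5362 0.1878]
 [0.5065 0.0266]
 [0.5759 0.0311]
 [0.627  0.0941]]
upper edge head 50.01133290587708
50.89811655158902
platen [[0.5445 0.2052]
 [0.6405 0.1296]] 51.779908651847904 [0.5925 0.1674 0.068 ]
t 1.7 at [0.5316 0.0423 0.2193] heading 118.54755536127567 zax [-0.0023  0.0005 -1.    ] F [-1.0517  0.0751  0.1255] op 0.0649265484547884
offset cm [ 0.2692 -0.0917 11.9278] twist [-0.1027 -0.0897 -1.1664]
offset cm [ 0.257  -0.0774 19.8278] twist [-0.1027 -0.0897 -1.1664]
```

Request:
move_arm(
  twist=[
    [0,0,-1.2],
    [0,0,-1.2],
    [0,0,-1.2],
    [0,0,-1.2],
    [0,0,-1.2],
    [0,0,-1.2],
    [0,0,-1.2],
    [0,0,-1.2],
    [0,0,-1.2],
    [0,0,-1.2],
  ],
  offset=[
    [0.2,-0.1,5.5],
    [0.25,-0.1,11],
    [0.25,-0.1,15.5],
    [0.25,-0.1,18.5],
    [0.25,-0.1,19.7],
    [0.25,-0.1,19.7],
    [0.25,-0.1,19.7],
    [0.25,-0.1,19.7],
    [0.25,-0.1,19.7],
    [0.25,-0.1,19.7],
  ],
  jaw=[6.5,6.5,6.5,6.5,6.5,6.5,3,3,3,3],
)

```text
time_s: 2.95
tool_pos: [0.5313, 0.0445, 0.0255]
tcp_rot: [0.501, 0.865, 0.001, 0.002]
ft_force: [-1.4, 1.2, 6.7]
opening: 0.0434
grasp_force: 62.3
```

```bash
python3 - <<'E'
from h import *
P=np.array([.621,-.188]);u=np.array([np.cos(np.radians(23.4)),np.sin(np.radians(23.4))])
g=P-.0055*u;print(g)
go(([.529,.044,.12],Rh(119.7)),([*g,.12],Rh(23.4)),([*g,.010],Rh(23.4)))
print(sensors.read_state()["grasp_force"])
E
```

```text
[ 0.616  -0.1902]
t 2.95 at [0.5313 0.0445 0.0255] heading 119.8287045645113 zax [ 0.0039 -0.0004 -1.    ] F [-1.4164  1.2136  6.7498] op 0.04344854993290652
offset cm [ 0.0522 -0.1942 -9.4466] twist [0.185  0.129  0.1289]
offset cm [-24.5887  -4.2996  -9.4042] twist [ 0.2478 -0.0584 96.4288]
offset cm [-24.5639  -4.3351   1.5957] twist [ 0.2478 -0.0584 96.4288]
62.306331396102905
```

Request:
move_arm(
  twist=[
    [0,0,0],
    [0,0,0],
    [0,0,10.5],
    [0,0,21],
    [0,0,31.5],
    [0,0,42],
    [0,0,52.5],
    [0,0,63],
    [0,0,73.5],
    [0,0,84],
    [0,0,94.5],
    [0,0,96.4],
  ],
  offset=[
    [0,0,-5],
    [0,0,-10],
    [-3,-0.5,-11],
    [-6,-1,-11],
    [-9,-1.5,-11],
    [-12,-2,-11],
    [-15,-2.5,-11],
    [-18,-3,-11],
    [-21,-3.5,-10],
    [-24,-4,-8],
    [-24.6,-4.3,-6],
    [-24.6,-4.3,-4],
  ],
  jaw=[3,3,3,3,3,3,3,3,3,3,3,3],
)

```text
time_s: 4.45
tool_pos: [0.6147, -0.1909, 0.0631]
tcp_rot: [0.979, 0.203, 0.0, 0.0]
ft_force: [-0.1, 0.9, -0.9]
opening: 0.0433
grasp_force: 61.5
```

```bash
python3 - <<'E'
from h import *
capture("side")
go(([.616,-.1902,.0105],Rh(23.4)))
E
```

```text
t 4.5 at [ 0.6127 -0.1893  0.0596] heading 23.419895342911502 zax [-0.0039  0.0023 -1.    ] F [-1.9521  0.3152 -2.6766] op 0.043302839850280106
offset cm [0.2835 0.2302 4.9099] twist [-0.2079  0.1555  0.0196]
```

Request:
move_arm(
  twist=[
    [0,0,0],
    [0,0,0],
    [0,0,0],
    [0,0,0],
    [0,0,0],
    [0,0,0],
    [0,0,0],
    [0,0,0],
    [0,0,0],
  ],
  offset=[
    [0.3,0.2,2.5],
    [0.3,0.2,4],
    [0.3,0.2,5],
    [0.3,0.2,5.2],
    [0.3,0.2,5.2],
    [0.3,0.2,5.2],
    [0.3,0.2,5.2],
    [0.3,0.2,5.2],
    [0.3,0.2,5.2],
  ],
  jaw=[3,3,3,3,3,3,6,6,6],
)

```text
time_s: 5.62
tool_pos: [0.6182, -0.1909, 0.0115]
tcp_rot: [0.979, 0.203, 0.0, 0.0]
ft_force: [-1.5, 0.2, 0.2]
opening: 0.0602
grasp_force: 0.0
```

```bash
python3 - <<'E'
from h import *
go(([.616,-.1902,.16],Rh(23.4)),([.475,-.334,.24],Rh(23.4)))
E
```

```text
t 5.625 at [ 0.6182 -0.1909  0.0115] heading 23.428107928214747 zax [ 0.0002 -0.0001 -1.    ] F [-1.4866  0.1511  0.1989] op 0.06024081947828522
offset cm [ -0.1675  -0.1463 -14.8519] twist [ 0.012  -0.0095  0.0281]
offset cm [-18.8212   7.4438 -22.8534] twist [ 0.012  -0.0095  0.0281]
```

Request:
move_arm(
  twist=[
    [0,0,0],
    [0,0,0],
    [0,0,-10],
    [0,0,-20.5],
    [0,0,-31],
    [0,0,-41.5],
    [0,0,-52],
    [0,0,-62.5],
    [0,0,-73],
    [0,0,-83.5],
    [0,0,-94],
    [0,0,-104.5],
  ],
  offset=[
    [0,0,-6],
    [0,0,-12],
    [0,0,-18],
    [-3,1,-21],
    [-6,2,-23],
    [-9,3,-23],
    [-12,4.5,-23],
    [-15,6,-23],
    [-18,7,-23],
    [-18.8,7.4,-23],
    [-18.8,7.4,-23],
    [-18.8,7.4,-23],
  ],
  jaw=[6,6.5,7.5,8,8,8,8,8,8,8,8,8],
)

```text
time_s: 7.12
tool_pos: [0.4748, -0.3336, 0.2414]
tcp_rot: [0.436, 0.9, 0.0, 0.0]
ft_force: [-1.0, -0.2, 0.4]
opening: 0.0799
grasp_force: 0.0
```

Request:
move_arm(
  twist=[
    [0,0,-10.5],
    [0,0,-22],
    [0,0,-22],
    [0,0,-22],
  ],
  offset=[
    [0,0,0],
    [0,0,0],
    [0,0,0],
    [0,0,0],
  ],
  jaw=[8,8,8,8],
)

```text
time_s: 7.62
tool_pos: [0.475, -0.3335, 0.2414]
tcp_rot: [0.261, 0.965, -0.0, 0.0]
ft_force: [0.3, 0.7, 0.4]
opening: 0.0804
grasp_force: 0.0
```

```bash
python3 - <<'E'
from h import *
go();im=capture("wrist");a=capture("scene");cv2.imwrite("pics/w2.png",im[:,:,::-1])
s=cv2.resize(a[130:330,240:440],(400,400),interpolation=cv2.INTER_CUBIC)
c=np.zeros((480,400,3),np.uint8);c[:400]=s
cv2.imwrite("pics/w2c.png",np.hstack([im[:,120:520],c])[:,:,::-1])
E
```

```text
t 7.625 at [ 0.475  -0.3335  0.2414] heading 149.76583396640802 zax [ 0.     -0.0001 -1.    ] F [0.3307 0.7385 0.4363] op 0.08038843663648736
```

View pics/w2c.png

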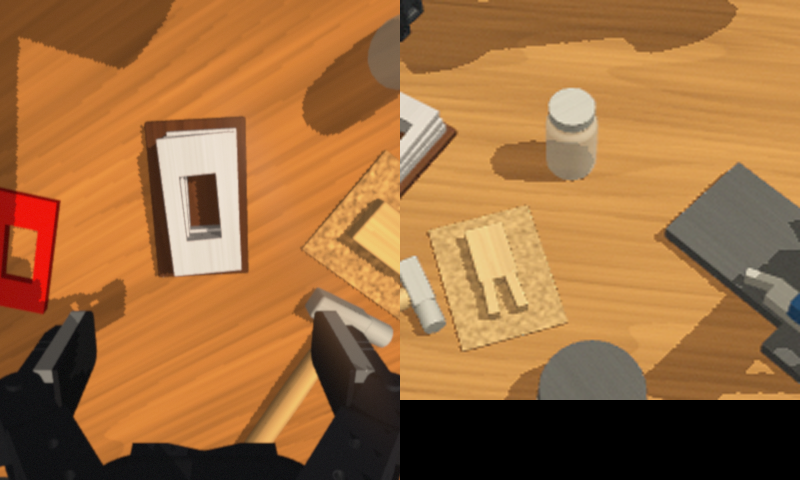

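The pin lies flat on the mat, prongs towards the tin, in the right panel at (495,270). In the wrist view the top plate is the white one around (320,205) in full-image pixels, with the middle plate peeking out askew. I'll enlarge it for exact corners.

```bash
python3 - <<'E'
from h import *
im=cv2.imread("pics/w2.png")[110:290,250:390]
g=cv2.createCLAHE(2,(4,4)).apply(cv2.cvtColor(im,cv2.COLOR_BGR2GRAY));
f=im.astype(float);f=np.clip((f-110)*1.8,0,255).astype(np.uint8)
a=np.hstack([cv2.resize(f,None,fx=2.85,fy=3.3333,interpolation=cv2.INTER_CUBIC),cv2.resize(cv2.cvtColor(g,cv2.COLOR_GRAY2BGR),None,fx=2.85,fy=3.3333,interpolation=cv2.INTER_CUBIC)])
print(a.shape);cv2.imwrite("pics/w2z.png",a)
E
```

```text
(600, 798, 3)
```

View pics/w2z.png

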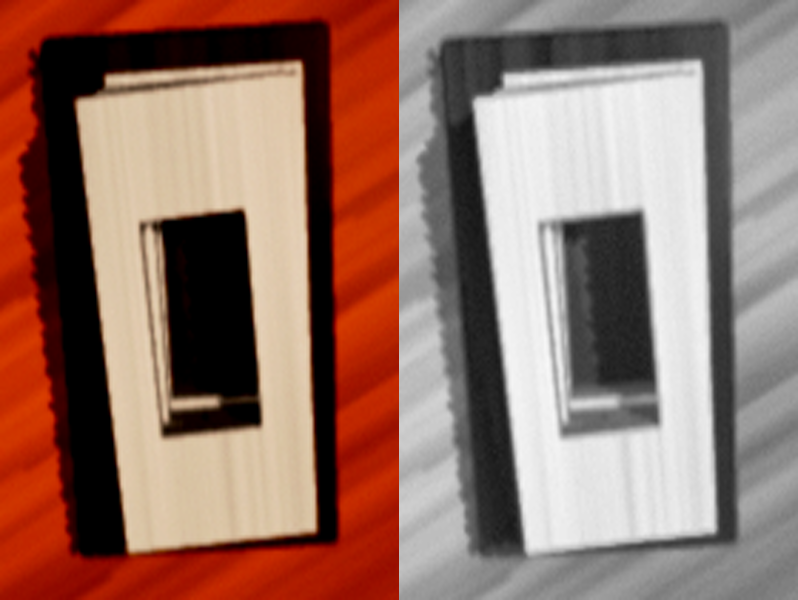

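Zoomed crop: the top plate's corners (panel px) are TL (77,98), TR about (302,70), BR (317,532) and BL (127,552). The window is at (140,222), (245,210), (260,427), (163,437). The middle plate peeks out along the top edge.

```bash
python3 - <<'E'
from h import *
C=cam("wrist")
f=lambda L:[(250+(x+.5)/2.85-.5,110+(y+.5)/3.3333-.5) for x,y in L]
for L in([(77,98),(302,70),(317,532),(127,552)],[(140,222),(245,210),(260,427),(163,437)]):
    q=ray(C,f(L),.048)[:,:2];print(q.mean(0),[np.linalg.norm(q[i]-q[(i+1)%4]) for i in range(4)])
    for a,b in((3,0),(2,1),(0,1),(3,2)): e=q[b]-q[a];print(np.degrees(np.arctan2(e[1],e[0])),end=' ')
    d=(q[0]+q[1]-q[2]-q[3]);h=np.degrees(np.arctan2(d[1],d[0]));print("h",h)
b=ray(C,f([(43,38),(330,22),(337,540),(75,552)]),.012)[:,:2];print("board",b.mean(0),[np.linalg.norm(b[i]-b[(i+1)%4]) for i in range(4)])
E
```

```text
[ 0.4756 -0.3346] [np.float64(0.06386199963678198), np.float64(0.12004573753876725), np.float64(0.059939201310434065), np.float64(0.11962282478759134)]
155.27581261136305 153.4038494892938 65.65609134740072 65.33795519899675 h 154.33817929530278
[ 0.4753 -0.3358] [np.float64(0.03068113214223539), np.float64(0.056837099851413345), np.float64(0.02978659466091445), np.float64(0.056696152093583994)]
155.81459256432487 154.91132722171287 65.34598393692367 65.07436232881012 h 155.3623991944594
board [ 0.476  -0.3387] [np.float64(0.08872276302142443), np.float64(0.1476281807418258), np.float64(0.09129092250376797), np.float64(0.14737215072089674)]
```

```bash
python3 - <<'E'
from h import *
go(([.4434,-.3214,.06],Rh(155.3)),([.4434,-.3214,.036],Rh(155.3)))
E
```

```text
t 7.725 at [ 0.475  -0.3335  0.2413] heading 149.81818145954279 zax [ 0.  0. -1.] F [ 0.8028 -0.1655 -0.3134] op 0.08004831784776888
offset cm [ 3.3342 -0.5437 18.1321] twist [ 0.0005  0.     -5.4818]
offset cm [ 3.3342 -0.5437 20.5321] twist [ 0.0005  0.     -5.4818]
```

Request:
move_arm(
  twist=[
    [0,0,-5.5],
    [0,0,-5.5],
    [0,0,-5.5],
    [0,0,-5.5],
    [0,0,-5.5],
    [0,0,-5.5],
    [0,0,-5.5],
    [0,0,-5.5],
  ],
  offset=[
    [3.3,-0.5,5],
    [3.3,-0.5,10],
    [3.3,-0.5,15],
    [3.3,-0.5,18],
    [3.3,-0.5,19.5],
    [3.3,-0.5,20.5],
    [3.3,-0.5,20.5],
    [3.3,-0.5,20.5],
  ],
  jaw=[7.5,7.2,7.2,7.2,7.2,7.2,7.2,7.2],
)

```text
time_s: 8.72
tool_pos: [0.4447, -0.3221, 0.0376]
tcp_rot: [0.213, 0.977, -0.001, 0.001]
ft_force: [0.9, 0.6, 0.1]
opening: 0.0717
grasp_force: 0.0
```

```bash
python3 - <<'E'
from h import *
im=capture("wrist");cv2.imwrite("pics/w3.png",im[:,:,::-1])
a=capture("side");s=cv2.resize(a[180:270,350:450],(400,360),interpolation=cv2.INTER_CUBIC)
c=np.zeros((480,400,3),np.uint8);c[:360]=s
cv2.imwrite("pics/w3c.png",np.hstack([im[:,120:520],c])[:,:,::-1])
go(([.4434,-.3214,.036],Rh(155.3)))
E
```

```text
t 8.825 at [ 0.4445 -0.322   0.0375] heading 155.42504318328477 zax [ 0.0014 -0.0016 -1.    ] F [-0.0489  0.2595  0.2419] op 0.07175729203256463
offset cm [0.1292 0.0059 0.145 ] twist [-0.0512  0.1132  0.125 ]
```

View pics/w3c.png

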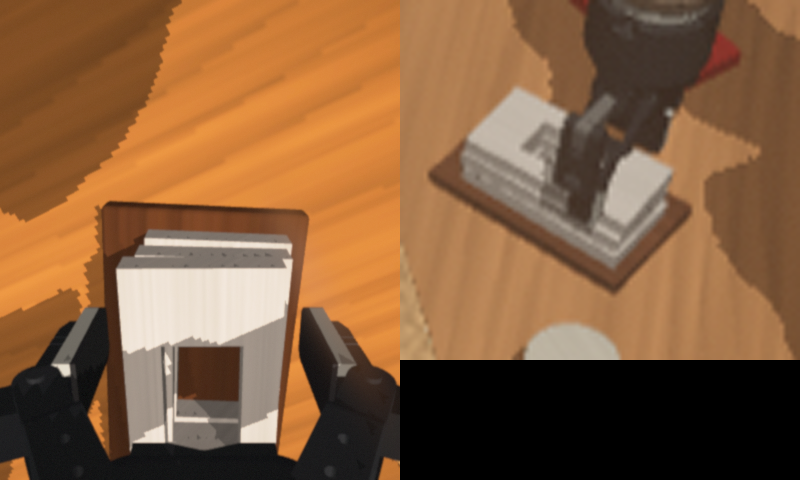

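The fingers straddle the top plate near its end, with the left gap about 27 px and the right about 15 px. I'll shift 2 mm in -y, go 3 mm lower, close and lift.

Request:
move_arm(
  twist=[
    [0,0,0],
    [0,0,0],
    [0,0,0],
    [0,0,0],
    [0,0,0],
    [0,0,0],
    [0,0,0],
    [0,0,0],
  ],
  offset=[
    [0.1,-0.2,0.15],
    [0.1,-0.2,0.3],
    [0.1,-0.2,0.3],
    [0.1,-0.2,0.3],
    [0.1,-0.2,0.3],
    [0.1,-0.2,0.3],
    [0.1,-0.2,0.0],
    [0.1,-0.2,-0.5],
  ],
  jaw=[7.2,7.2,5,5,5,5,5,5],
)

```text
time_s: 9.82
tool_pos: [0.4415, -0.3219, 0.0406]
tcp_rot: [0.213, 0.977, 0.001, -0.001]
ft_force: [-0.7, 0.3, -1.7]
opening: 0.0582
grasp_force: 64.4
```

Request:
move_arm(
  twist=[
    [0,0,0],
    [0,0,0],
    [0,0,0],
    [0,0,0],
    [0,0,0],
    [0,0,0],
  ],
  offset=[
    [0,0,-2],
    [0,0,-5],
    [0,0,-9],
    [0,0,-12],
    [0,0,-12],
    [0,0,-12],
  ],
  jaw=[5,5,5,5,5,5],
)

```text
time_s: 10.58
tool_pos: [0.4414, -0.3218, 0.1596]
tcp_rot: [0.213, 0.977, 0.001, -0.001]
ft_force: [-0.6, 0.2, -1.4]
opening: 0.0581
grasp_force: 64.8
```

```bash
python3 - <<'E'
from h import *
im=capture("wrist");cv2.imwrite("pics/w4.png",im[:,:,::-1])
a=capture("side");s=cv2.resize(a[150:270,330:450],(400,400),interpolation=cv2.INTER_CUBIC)
c=np.zeros((480,400,3),np.uint8);c[:400]=s
cv2.imwrite("pics/w4c.png",np.hstack([im[:,120:520],c])[:,:,::-1])
go()
# press origin estimate: combine; plate centre along feed
for h in(51.5,):
    f=np.array([np.cos(np.radians(h)),np.sin(np.radians(h))]);n=np.array([-f[1],f[0]]);print(f,n)
E
```

```text
t 10.675 at [ 0.4412 -0.3216  0.159 ] heading 155.42549519617623 zax [-0.0027  0.0031 -1.    ] F [ 0.1265  0.4181 -1.5118] op 0.05844906171256858
[0.6225 0.7826] [-0.7826  0.6225]
```

View pics/w4c.png

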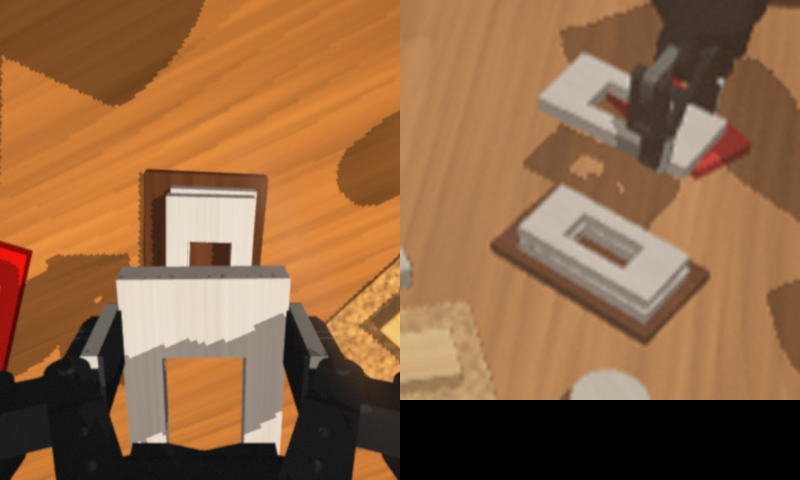

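Only the top plate came up (force about -1.5 N) and the other two are undisturbed. Next I'll refine the press axis with one enlarged crop of the earlier wrist picture's lead-ins.

```bash
python3 - <<'E'
from h import *
w=cv2.imread("pics/w1.png")[20:220,370:530];s=cv2.imread("pics/scene0.png")[225:305,395:475]
f=lambda i,k:cv2.resize(np.clip(i.astype(float)*1.4,0,255).astype(np.uint8),None,fx=k,fy=k,interpolation=cv2.INTER_CUBIC)
a=np.zeros((600,800,3),np.uint8);a[:600,:480]=f(w,3);a[:320,480:]=f(s,4);cv2.imwrite("pics/lead.png",a)
E
```

View pics/lead.png

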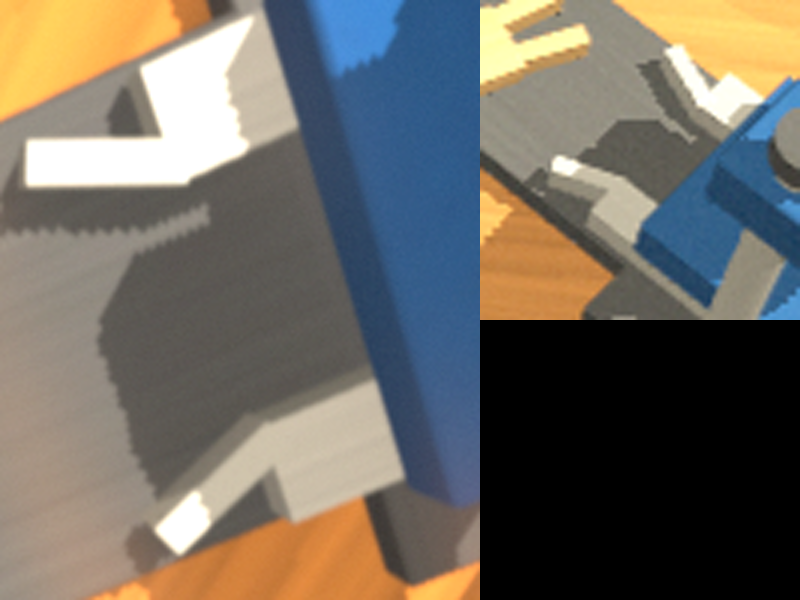

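Crop: neck corners at top level are about (188,184) and (263,422). The rail inner edges run on to (300,135) and (374,380), and the lead-in tips are at (25,187) and (155,527).

```bash
python3 - <<'E'
from h import *
st=dict(tool_pos=np.array([.5328,.0411,.2188]),tcp_rot=np.array([.512,.859,-.001,-.001]))
C=cam("wrist",st);f=lambda L:[(370+(x+.5)/3-.5,20+(y+.5)/3-.5) for x,y in L]
q=ray(C,f([(188,184),(263,422),(300,135),(374,380),(25,187),(155,527)]),.038)[:,:2]
print("neck w",np.linalg.norm(q[0]-q[1]),q[:2].mean(0),"tips w",np.linalg.norm(q[4]-q[5]),q[4:].mean(0),"rails end",np.linalg.norm(q[2]-q[3]),q[2:4].mean(0))
for a,b in((0,2),(1,3)): e=q[b]-q[a];print("rail head",np.degrees(np.arctan2(e[1],e[0])))
e=q[0]-q[1];print("neck normal",np.degrees(np.arctan2(e[1],e[0]))-90)
e=q[:2].mean(0)-q[4:].mean(0);print("lead",np.linalg.norm(e),np.degrees(np.arctan2(e[1],e[0])))
b=ray(C,[(249,117),(420,45),(362,239),(450,205)],.02)[:,:2]
p=ray(C,[(370+265/3,20+20/3),(370+405/3,20+480/3)],.068)[:,:2]
S=cam("scene");D=cam("side");O=lambda h,o:(np.array([[np.cos(h),np.sin(h)],[-np.sin(h),np.cos(h)]]),o)
for hd in(51.5,52.2):
    h=np.radians(hd);M=O(h,0)[0];o=M@[.5998,.1676]
    t=lambda P:(M@np.atleast_2d(P).T).T-o
    print(hd,"neck",t(q[:2]),"rail",t(q[2:4]),"tips",t(q[4:]),"\nbed",t(b),"platen",t(p))
    print("scene corner",t([[.4502,.0766],[.4452,.073]]))
E
```

```text
neck w 0.06333783944717732 [0.5822 0.1464] tips w 0.09406826107751128 [0.5597 0.1179] rails end 0.06418144790316069 [0.6008 0.169 ]
rail head 51.27762889166867
rail head 49.66163528301814
neck normal 51.11382324201
lead 0.036287283311954556 51.67863663066576
51.5 neck [[-0.0274  0.0323]
 [-0.0278 -0.0311]] rail [[ 0.0014  0.0322]
 [ 0.002  -0.032 ]] tips [[-0.0648  0.0475]
 [-0.063  -0.0465]] 
bed [[-0.1674  0.0638]
 [-0.0234  0.0597]
 [-0.1215 -0.0684]
 [-0.0405 -0.0694]] platen [[-0.0089  0.0584]
 [-0.0077 -0.0509]]
scene corner [[-0.1643  0.0604]
 [-0.1703  0.0621]]
52.2 neck [[-0.027   0.0326]
 [-0.0282 -0.0307]] rail [[ 0.0018  0.0321]
 [ 0.0016 -0.032 ]] tips [[-0.0642  0.0483]
 [-0.0635 -0.0458]] 
bed [[-0.1666  0.0658]
 [-0.0226  0.06  ]
 [-0.1223 -0.0669]
 [-0.0414 -0.0689]] platen [[-0.0081  0.0585]
 [-0.0083 -0.0508]]
scene corner [[-0.1636  0.0624]
 [-0.1695  0.0642]]
```

Geometry checks out: neck width 63.3 mm (given 64) and tip width 94 mm (95). The press origin is about (0.5998, 0.168), heading 51.5°.

```bash
cat >> h.py <<'E'
O=np.array([.5998,.168]);F=np.array([.6225,.7826])
def pp(x,z,y=0): a=O+x*F+y*np.array([-F[1],F[0]]); return [*a,z]
E
python3 - <<'E'
from h import *
go((pp(-.152,.19),Rh(231.5)),(pp(-.152,.06),Rh(231.5)))
E
```

```text
t 10.675 at [ 0.4412 -0.3216  0.159 ] heading 155.42549519617623 zax [-0.0027  0.0031 -1.    ] F [ 0.1265  0.4181 -1.5118] op 0.05844906171256858
offset cm [ 9.6052 36.3741 -3.0018] twist [  0.2221  -0.1182 -76.0746]
offset cm [ 9.5567 36.3525  9.9981] twist [  0.2221  -0.1182 -76.0746]
```

Request:
move_arm(
  twist=[
    [0,0,0],
    [0,0,-8],
    [0,0,-16],
    [0,0,-24],
    [0,0,-32],
    [0,0,-40],
    [0,0,-48],
    [0,0,-56],
    [0,0,-64],
    [0,0,-72],
    [0.2,0,-76],
    [0.2,0,-76],
  ],
  offset=[
    [0,0,-2.5],
    [1,3.5,-4],
    [2,7.5,-4],
    [3,11.5,-4],
    [4,15.5,-4],
    [5,19.5,-4],
    [6,23.5,-4],
    [7,27.5,-4],
    [8,31.5,-3],
    [9,35,0],
    [9.6,36.4,4],
    [9.6,36.4,7],
  ],
  jaw=[5,5,5,5,5,5,5,5,5,5,5,5],
)

```text
time_s: 12.18
tool_pos: [0.5042, 0.0498, 0.088]
tcp_rot: [-0.435, 0.9, -0.0, -0.002]
ft_force: [0.3, -0.5, -0.9]
opening: 0.0581
grasp_force: 65.0
```

```bash
python3 - <<'E'
from h import *
capture("scene");capture("scene")
go((pp(-.152,.024),Rh(231.5)),(pp(-.152,.019),Rh(231.5)))
E
```

```text
t 12.275 at [0.5018 0.0492 0.0862] heading -128.53157110018893 zax [-0.0099 -0.0017 -0.9999] F [-0.8726  0.4169 -2.516 ] op 0.057987817411031053
offset cm [-0.2432 -0.3118  6.22  ] twist [ 0.3812 -0.4311 -0.033 ]
offset cm [-0.247  -0.3151  6.72  ] twist [ 0.3812 -0.4311 -0.033 ]
```

Request:
move_arm(
  twist=[
    [0,0,0],
    [0,0,0],
    [0,0,0],
    [0,0,0],
    [0,0,0],
    [0,0,0],
  ],
  offset=[
    [-0.15,-0.2,3],
    [-0.15,-0.2,5],
    [-0.15,-0.2,6],
    [-0.15,-0.2,6.3],
    [-0.15,-0.2,6.3],
    [-0.15,-0.2,6.3],
  ],
  jaw=[5,5,5,5,5,5],
)

```text
time_s: 13.02
tool_pos: [0.5095, 0.0479, 0.0292]
tcp_rot: [-0.434, 0.901, -0.002, 0.0]
ft_force: [0.6, -0.0, -1.7]
opening: 0.0583
grasp_force: 65.2
```

```bash
python3 - <<'E'
from h import *
go((pp(-.152,.022),Rh(231.5)),(pp(-.152,.019),Rh(231.5)),(pp(-.088,.019),Rh(231.5)))
E
```

```text
t 13.025 at [0.5095 0.0479 0.0292] heading -128.57412386737465 zax [ 0.0024 -0.0034 -1.    ] F [ 0.5753 -0.0281 -1.7059] op 0.058313940006854595
offset cm [0.1781 0.4144 0.7194] twist [-0.2289 -0.0666 -0.074 ]
offset cm [0.1777 0.4156 1.0194] twist [-0.2289 -0.0666 -0.074 ]
offset cm [-6.2222  0.4239  1.0119] twist [-0.2289 -0.0666 -0.074 ]
```

Request:
move_arm(
  twist=[
    [0,0,0],
    [0,0,0],
    [0,0,0],
    [0,0,0],
  ],
  offset=[
    [0,0,0],
    [0,0,0],
    [0,0,0],
    [0,0,0],
  ],
  jaw=[5,5,5,5],
)

```text
time_s: 13.52
tool_pos: [0.5087, 0.048, 0.0283]
tcp_rot: [-0.434, 0.901, -0.002, -0.0]
ft_force: [0.1, 0.2, -2.2]
opening: 0.058
grasp_force: 65.2
```

```bash
python3 - <<'E'
from h import *
for i in range(3):
    go((pp(-.152,.019),Rh(231.5)));capture("side")
im=capture("wrist");cv2.imwrite("pics/w5.png",im[:,:,::-1])
E
```

```text
t 13.525 at [0.5087 0.048  0.0283] heading -128.57169190323742 zax [ 0.0007 -0.0031 -1.    ] F [ 0.1328  0.1527 -2.1572] op 0.058004283845694504
offset cm [0.1398 0.3455 0.9279] twist [-0.1445 -0.1155 -0.0715]
t 13.575 at [0.5087 0.048  0.0283] heading -128.56838222702694 zax [ 0.0007 -0.0031 -1.    ] F [-0.1667  0.7074 -2.2173] op 0.05830033729230974
offset cm [0.1409 0.3432 0.9274] twist [-0.1421 -0.1156 -0.0682]
t 13.625 at [0.5088 0.048  0.0283] heading -128.56848953845807 zax [ 0.0007 -0.0032 -1.    ] F [-0.6315 -0.0967 -1.949 ] op 0.05821008975767732
offset cm [0.141  0.3457 0.9289] twist [-0.1449 -0.1159 -0.0683]
```

Request:
move_arm(
  twist=[
    [0,0,0],
    [0,0,0],
    [0,0,0],
    [0,0,0],
    [0,0,0],
  ],
  offset=[
    [0.1,0.35,0.3],
    [0.1,0.35,0.6],
    [0.1,0.35,0.8],
    [0.1,0.35,0.8],
    [0.1,0.35,0.8],
  ],
  jaw=[5,5,5,5,5],
)

```text
time_s: 14.35
tool_pos: [0.5055, 0.0493, 0.0204]
tcp_rot: [-0.434, 0.901, -0.002, -0.0]
ft_force: [-0.4, 0.4, -2.2]
opening: 0.0581
grasp_force: 65.3
```

```bash
python3 - <<'E'
from h import *
go((pp(-.152,.019),Rh(231.5)),(pp(-.088,.019),Rh(231.5)))
E
```

```text
t 14.35 at [0.5055 0.0493 0.0204] heading -128.5717148121265 zax [ 0.0009 -0.0032 -1.    ] F [-0.4402  0.3628 -2.1727] op 0.05809506068478851
offset cm [0.0452 0.009  0.1361] twist [-0.1547 -0.1107 -0.0716]
offset cm [-6.3547  0.0171  0.1237] twist [-0.1547 -0.1107 -0.0716]
```

Request:
move_arm(
  twist=[
    [0,0,0],
    [0,0,0],
    [0,0,0],
    [0,0,0],
    [0,0,0],
    [0,0,0],
  ],
  offset=[
    [0,0,0.15],
    [-0.5,0,0.15],
    [-1,0,0.15],
    [-1.5,0,0.15],
    [-2,0,0.15],
    [-2,0,0.15],
  ],
  jaw=[5,5,5,5,5,5],
)

```text
time_s: 15.1
tool_pos: [0.5182, 0.0653, 0.0188]
tcp_rot: [-0.434, 0.901, -0.002, -0.0]
ft_force: [-1.0, 0.1, -1.9]
opening: 0.0581
grasp_force: 65.3
```

```bash
python3 - <<'E'
from h import *
print(sensors.read_state()["wrist_torque"])
go((pp(-.088,.019),Rh(231.5)))
im=capture("wrist");cv2.imwrite("pics/w6.png",im[:,:,::-1]);im=capture("scene");cv2.imwrite("pics/s6.png",im[:,:,::-1])
E
```

```text
[-0.0289  0.0418  0.011 ]
t 15.1 at [0.5182 0.0653 0.0188] heading -128.53922752218065 zax [ 0.001  -0.0032 -1.    ] F [-1.031   0.0885 -1.8952] op 0.058105721509238574
offset cm [-4.3168  0.0074 -0.0256] twist [-0.1599 -0.1056 -0.0391]
```

Request:
move_arm(
  twist=[
    [0,0,0],
    [0,0,0],
    [0,0,0],
    [0,0,0],
    [0,0,0],
  ],
  offset=[
    [-0.5,0,0],
    [-1,0,0],
    [-1.5,0,0],
    [-2,0,0],
    [-2,0,0],
  ],
  jaw=[5,5,5,5,5],
)

```text
time_s: 15.82
tool_pos: [0.5306, 0.0809, 0.0188]
tcp_rot: [-0.434, 0.901, -0.002, -0.0]
ft_force: [0.5, 0.2, -2.0]
opening: 0.0587
grasp_force: 65.3
```

```bash
python3 - <<'E'
from h import *
print(sensors.read_state()["wrist_torque"])
go((pp(-.088,.019),Rh(231.5)))
E
```

```text
[-0.0853  0.0175  0.0052]
t 15.825 at [0.5306 0.0809 0.0188] heading -128.54465114855955 zax [ 0.0009 -0.0032 -1.    ] F [ 0.4929  0.2329 -1.9635] op 0.05866046670662152
offset cm [-2.3206  0.0075 -0.0292] twist [-0.1558 -0.1085 -0.0445]
```

Still force-free with the front about 14 mm past the neck. I'll go on to the lead-in limit.

Request:
move_arm(
  twist=[
    [0,0,0],
    [0,0,0],
    [0,0,0],
    [0,0,0],
    [0,0,0],
    [0,0,0],
  ],
  offset=[
    [-0.5,0,0],
    [-1,0,0],
    [-1.5,0,0],
    [-2,0,0],
    [-2.3,0,0],
    [-2.3,0,0],
  ],
  jaw=[5,5,5,5,5,5],
)

```text
time_s: 16.58
tool_pos: [0.5448, 0.0988, 0.0187]
tcp_rot: [-0.434, 0.901, -0.002, -0.0]
ft_force: [1.1, 0.0, -2.1]
opening: 0.0581
grasp_force: 65.3
```

```bash
python3 - <<'E'
from h import *
print(sensors.read_state()["wrist_torque"])
go((pp(-.088,.0165),Rh(231.5)))
E
```

```text
[-0.0438  0.0279  0.0183]
t 16.575 at [0.5448 0.0988 0.0187] heading -128.55630589480958 zax [ 0.0008 -0.0032 -1.    ] F [ 1.1002  0.0349 -2.1075] op 0.05814785363894525
offset cm [-0.0404  0.006   0.2176] twist [-0.1492 -0.1139 -0.0562]
```

Request:
move_arm(
  twist=[
    [0,0,0],
    [0,0,0],
    [0,0,0],
    [0,0,0],
    [0,0,0],
    [0,0,0],
    [0,0,0],
    [0,0,0],
    [0,0,0],
    [0,0,0],
  ],
  offset=[
    [0,0,0.1],
    [0,0,0.25],
    [0,0,0.25],
    [0,0,0.25],
    [0,0,0.25],
    [0,0,0.25],
    [0,0,-2],
    [0,0,-6],
    [4,0,-6],
    [8,0,-6],
  ],
  jaw=[5,5,5,6.8,6.8,6.8,6.8,6.8,4,0],
)

```text
time_s: 17.82
tool_pos: [0.4947, 0.0356, 0.0794]
tcp_rot: [-0.434, 0.901, -0.002, 0.0]
ft_force: [-0.4, -0.7, 0.4]
opening: 0.0322
grasp_force: 0.0
```

```bash
python3 - <<'E'
from h import *
go((pp(-.155,.06),Rh(231.5)),(pp(-.13,.03),Rh(231.5)),(pp(-.105,.026),Rh(231.5)))
st=sensors.read_state();im=capture("wrist");cv2.imwrite("pics/w7.png",im[:,:,::-1])
C=cam("wrist",st)
K=im.astype(int);print(proj(C,[pp(-.105,.032,y) for y in(-.03,.03)]+[pp(0,.032,y) for y in(-.03,.03)]))
E
```

```text
t 17.825 at [0.4947 0.0356 0.0794] heading -128.50918765658895 zax [ 0.0023 -0.0036 -1.    ] F [-0.4362 -0.7071  0.3833] op 0.03216765932629316
offset cm [-1.4032  0.023   1.9425] twist [-0.2314 -0.0787 -0.009 ]
offset cm [-3.9073  0.0356  4.9391] twist [-0.2314 -0.0787 -0.009 ]
offset cm [-6.4078  0.0376  5.3356] twist [-0.2314 -0.0787 -0.009 ]
[[267.9376 377.3428]
 [376.2866 377.4639]
 [275.1122 517.5565]
 [369.8495 517.781 ]]
```

```bash
python3 - <<'E'
from h import *
go((pp(-.15,.06),Rh(231.5,-10)),(pp(-.15,.03),Rh(231.5,-10)))
E
```

```text
t 17.875 at [0.4913 0.0332 0.0781] heading -128.587807204589 zax [-0.0028 -0.0049 -1.    ] F [-0.3882 -1.3044 -2.4341] op 0.024864582783873646
offset cm [-2.3163 -0.0973  1.8009] twist [ -0.0553 -10.319   -0.0833]
offset cm [-2.333  -0.0948  4.8008] twist [ -0.0553 -10.319   -0.0833]
```

Request:
move_arm(
  twist=[
    [0,-5,0],
    [0,-10,0],
    [0,-10,0],
    [0,-10,0],
    [0,-10,0],
    [0,-10,0],
  ],
  offset=[
    [-1,0,1],
    [-1.8,0,2.5],
    [-1.8,0,4],
    [-1.8,0,4.3],
    [-1.8,0,4.3],
    [-1.8,0,4.3],
  ],
  jaw=[0,0,0,0,0,0],
)

```text
time_s: 18.62
tool_pos: [0.5067, 0.0503, 0.0364]
tcp_rot: [-0.433, 0.897, 0.036, 0.078]
ft_force: [-0.1, -0.6, -0.4]
opening: -0.0001
grasp_force: 0.0
```

```bash
python3 - <<'E'
from h import *
go((pp(-.15,.0235),Rh(231.5,-10)),(pp(-.122,.0235),Rh(231.5,-10)),(pp(-.041,.0235),Rh(231.5,-10)))
E
```

```text
t 18.625 at [0.5067 0.0503 0.0364] heading -128.49865062898542 zax [ 0.1099  0.1322 -0.9851] F [-0.0593 -0.634  -0.4113] op -5.821030301816492e-05
offset cm [0.2165 0.0458 1.2695] twist [-0.2122 -0.105   0.0015]
offset cm [-2.5418  0.0476  1.7507] twist [-0.2122 -0.105   0.0015]
offset cm [-10.5212   0.0526   3.1426] twist [-0.2122 -0.105   0.0015]
```

Request:
move_arm(
  twist=[
    [0,0,0],
    [0,0,0],
    [0,0,0],
    [0,0,0],
    [0,0,0],
  ],
  offset=[
    [0.2,0,0.6],
    [0.2,0.05,1.2],
    [-0.8,0.05,1.4],
    [-1.5,0.05,1.5],
    [-1.5,0.05,1.5],
  ],
  jaw=[0,0,0,0,0],
)

```text
time_s: 19.25
tool_pos: [0.5171, 0.0646, 0.0239]
tcp_rot: [-0.433, 0.897, 0.036, 0.078]
ft_force: [0.1, 0.7, 0.0]
opening: 0.0
grasp_force: 0.0
```

```bash
python3 - <<'E'
from h import *
go((pp(-.122,.0235),Rh(231.5,-10)),(pp(-.041,.0235),Rh(231.5,-10)))
E
```

```text
t 19.25 at [0.5171 0.0646 0.0239] heading -128.47849015554237 zax [ 0.1096  0.1326 -0.9851] F [0.0826 0.7042 0.0441] op 4.1820923153933894e-05
offset cm [-1.0202 -0.0347  0.2156] twist [-0.182  -0.0949  0.0213]
offset cm [-8.9993 -0.0332  1.6089] twist [-0.182  -0.0949  0.0213]
```

Height is good. I'll push in 5 mm steps.

Request:
move_arm(
  twist=[
    [0,0,0],
    [0,0,0],
    [0,0,0],
    [0,0,0],
    [0,0,0],
    [0,0,0],
    [0,0,0],
    [0,0,0],
    [0,0,0],
  ],
  offset=[
    [-0.5,-0.03,0.1],
    [-1,-0.03,0.18],
    [-1.5,-0.03,0.26],
    [-2,-0.03,0.35],
    [-2.5,-0.03,0.44],
    [-3,-0.03,0.53],
    [-3.5,-0.03,0.62],
    [-4,-0.03,0.71],
    [-4,-0.03,0.71],
  ],
  jaw=[0,0,0,0,0,0,0,0,0],
)

```text
time_s: 20.38
tool_pos: [0.5424, 0.0961, 0.0235]
tcp_rot: [-0.432, 0.898, 0.036, 0.079]
ft_force: [0.1, -0.8, -0.2]
opening: -0.0
grasp_force: 0.0
```

```bash
python3 - <<'E'
from h import *
go((pp(-.041,.0235),Rh(231.5,-10)))
E
```

```text
t 20.375 at [0.5424 0.0961 0.0235] heading -128.53691646153183 zax [ 0.1095  0.1331 -0.985 ] F [ 0.1469 -0.8197 -0.1718] op -1.6841924918293295e-05
offset cm [-5.0241 -0.0149  0.876 ] twist [-0.1621 -0.0765 -0.0363]
```

Request:
move_arm(
  twist=[
    [0,0,0],
    [0,0,0],
    [0,0,0],
    [0,0,0],
    [0,0,0],
    [0,0,0],
    [0,0,0],
    [0,0,0],
    [0,0,0],
  ],
  offset=[
    [-0.5,0,0.09],
    [-1,0,0.18],
    [-1.5,0,0.26],
    [-2,0,0.35],
    [-2.5,0,0.44],
    [-3,0,0.53],
    [-3.5,0,0.62],
    [-4,0,0.7],
    [-4,0,0.7],
  ],
  jaw=[0,0,0,0,0,0,0,0,0],
)

```text
time_s: 21.5
tool_pos: [0.5677, 0.1278, 0.0235]
tcp_rot: [-0.432, 0.897, 0.036, 0.079]
ft_force: [0.2, 0.7, -0.0]
opening: 0.0002
grasp_force: 0.0
```

```bash
python3 - <<'E'
from h import *
st=sensors.read_state()
im=capture("wrist");cv2.imwrite("pics/w8.png",im[:,:,::-1])
go((pp(-.041,.0235),Rh(231.5,-10)))
E
```

```text
t 21.55 at [0.5676 0.1277 0.0235] heading -128.53276766602409 zax [ 0.1095  0.1329 -0.9851] F [-0.2654  0.4577 -0.1575] op -0.0004906694508862544
offset cm [-1.0399 -0.0085  0.1822] twist [-0.1694 -0.0835 -0.0322]
```

Now push 2 mm per row until the stop shows as force.

Request:
move_arm(
  twist=[
    [0,0,0],
    [0,0,0],
    [0,0,0],
    [0,0,0],
    [0,0,0],
    [0,0,0],
  ],
  offset=[
    [-0.2,0,0.04],
    [-0.4,0,0.07],
    [-0.6,0,0.1],
    [-0.8,0,0.14],
    [-1.0,0,0.18],
    [-1.0,0,0.18],
  ],
  jaw=[0,0,0,0,0,0],
)

```text
time_s: 22.3
tool_pos: [0.5739, 0.1355, 0.0234]
tcp_rot: [-0.432, 0.898, 0.036, 0.078]
ft_force: [0.4, -1.4, 0.1]
opening: -0.0003
grasp_force: 0.2
```

```bash
python3 - <<'E'
from h import *
go((pp(-.041,.0235),Rh(231.5,-10)))
E
```

```text
t 22.3 at [0.5739 0.1355 0.0234] heading -128.544998682831 zax [ 0.1094  0.1329 -0.9851] F [ 0.425  -1.4116  0.0853] op -0.0002572030985591671
offset cm [-0.0543 -0.0064  0.001 ] twist [-0.1651 -0.0928 -0.0442]
```

Request:
move_arm(
  twist=[
    [0,0,0],
    [0,0,0],
    [0,0,0],
    [0,0,0],
    [0,0,0],
  ],
  offset=[
    [-0.15,0,0.02],
    [-0.3,0,0.04],
    [-0.4,0,0.06],
    [-0.5,0,0.08],
    [-0.5,0,0.08],
  ],
  jaw=[0,0,0,0,0],
)

```text
time_s: 22.92
tool_pos: [0.5747, 0.1366, 0.0232]
tcp_rot: [-0.433, 0.897, 0.035, 0.074]
ft_force: [-14.4, -15.9, 13.0]
opening: 0.0
grasp_force: 10.4
```

```bash
python3 - <<'E'
from h import *
go((pp(-.041,.0235),Rh(231.5,-10)))
E
```

```text
t 22.925 at [0.5747 0.1366 0.0232] heading -128.44451173786706 zax [ 0.1029  0.1282 -0.9864] F [-14.437  -15.8774  12.9645] op 3.0937948521845356e-05
offset cm [ 0.0707 -0.0077 -0.0382] twist [-0.0434 -0.54    0.0549]
```

The push ends in 21 N at TCP x = -40 mm, which is where the stop should be. I'll back off, rise and look.

Request:
move_arm(
  twist=[
    [0,0,0],
    [0,0,0],
    [0,0,0],
    [0,0,0],
    [0,0,0],
    [0,0,0],
    [0,0,0],
    [0,0,0],
    [0,0,0],
  ],
  offset=[
    [1,0,0],
    [3,0,-0.5],
    [6,0,-2],
    [9,0,-6],
    [12,0,-11],
    [12,0,-16],
    [12,0,-16],
    [12,0,-16],
    [12,0,-16],
  ],
  jaw=[0,0,0,0,0,0,0,0,0],
)

```text
time_s: 24.05
tool_pos: [0.4848, 0.0263, 0.1587]
tcp_rot: [-0.433, 0.898, 0.037, 0.077]
ft_force: [-0.5, 0.2, -0.5]
opening: 0.0001
grasp_force: 0.0
```

```bash
python3 - <<'E'
from h import *
go();C=cam("wrist");a=capture("wrist");b=capture("scene")
print(proj(C,[pp(-.03,.032,y) for y in(-.03,.03)]))
s=cv2.resize(b[130:380,120:520],(800,500))[:300]
f=np.zeros((600,800,3),np.uint8);f[:300]=cv2.resize(a,(400,300)).repeat(1,0) if 0 else np.hstack([cv2.resize(a,(400,300)),cv2.resize(b,(400,300))]);
u,v=proj(C,pp(-.03,.032))[0].astype(int);v=min(max(v,75),405);u=min(max(u,100),540)
f[300:,:400]=cv2.resize(a[v-75:v+75,u-100:u+100],(400,300));f[300:,400:]=cv2.resize(b[200:320,380:540],(400,300))
cv2.imwrite("pics/end.png",f[:,:,::-1])
E
```

```text
t 24.05 at [0.4848 0.0263 0.1587] heading -128.5422726175669 zax [ 0.1059  0.1338 -0.9853] F [-0.549   0.236  -0.4992] op 6.892012538488422e-05
[[284.6761 364.4053]
 [355.6363 364.2554]]
```

View pics/end.png

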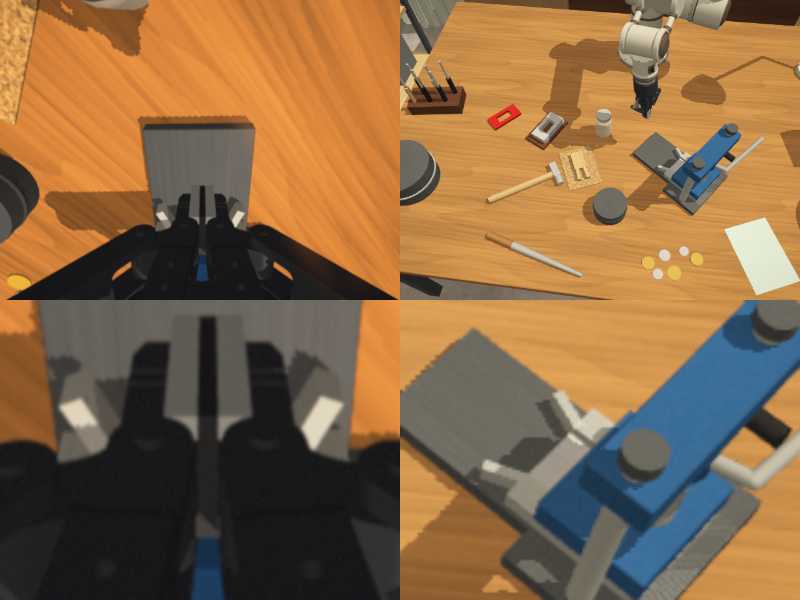

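The plate's grey end now shows between the rails at the neck, with about 30 mm outside the platen. The pin is on the mat, two plates remain on their board, and the jar, tin and hammer are unmoved. Handing in.

```bash
python3 -c "
from bench import robot
print(robot.finish_job())"
```

```text
the job is handed in; nothing more can be done
None
```

The job is handed in at about 24 s of the 64 s allowed: the bench pin lies flat on the mat, and the top plate was pushed against the back stop until the push force rose to about 21 N; the hand-in call gave no verdict.

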